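# Stack a heatsink, spacer and terminal cover in the assembly nest

## Task

Build the power-module stack squarely in the steel assembly nest: first the black heatsink (fins up), then the white spacer, then the red terminal cover on top with its brass posts up and at the nest's red-striped end, each lowered gently until it rests flat, never dropped in. The nest lets fingers in only at its two open long sides, while the heatsink's blue cradle leaves only its short ends free, so set the heatsink down on the bench and take it again the other way. Leave the other things on the bench where they are.

Things in the scene. Friction and masses are not known exactly. Their poses are not given: they have to be found in the camera images.
- nest_floor (a point): fixed assembly nest: aluminium base plate 84 (x) x 96 (y) x 10 mm with steel guide walls round a pocket 39 mm (x) by 54 mm (y), open at the top. This point is the centre of the pocket floor, which is the top of the base plate, 10 mm over the bench; z up, y along the pocket towards the red stripe
- nest_mouth (a point): centre of the pocket's mouth, 53 mm over the pocket floor. The 4 mm walls rise straight to 44 mm over the floor, then flare outward by 30 degrees as a lead-in of 5 mm a side
- nest_opening (a point): middle of the pocket's +x long side, 22 mm over the floor. Both long sides (+x, -x) are open in the middle, 38 mm wide along y, down to the base plate, with an 8 mm lip at each corner: fingers holding a part across its 35 mm width fit there. The short ends (+y, -y) are closed walls: no fingers there
- nest_mark (a point): centre of the red stripe on the nest's base plate, 41 mm from the pocket's centre at its +y end
- cradle: blue cradle, fixed, where the heatsink starts; origin on the bench under its centre. Floor 4 mm high; two cheeks 33 mm high, 42 mm long (y), 56 mm over all (x), 2.5 mm off the heatsink's long sides: it can be taken there only by its short ends, which stick out 4 mm past the cheeks and 6 mm past the floor at +y and -y, with free bench beyond
- heatsink_center (a point): black finned aluminium heatsink (the body of the stack), solid for contact, 35 mm along its x, 50 mm along its y, 28 mm high, 0.07 to 0.14 kg, fins up; this is its centre, 14 mm over its underside, z up. It starts upright in the cradle, its y along the cradle's y
- spacer_center (a point): white plastic insulating spacer, a rectangular frame 35 mm along its x, 50 mm along its y, 10 mm high, with a 20 x 30 mm window, lying flat on the bench, either face and either way round serves; its centre, 5 mm over its underside, z up
- cover_center (a point): red terminal cover, a plate 35 mm along its x, 50 mm along its y, 8 mm thick, lying flat on the bench, with two brass posts (6.4 mm thick, 9 mm high) standing on top near its +y end; centre of the plate, 4 mm over its underside, z up
- cover_terminals (a point): the point midway between the feet of the cover's two brass posts, on the plate's top, 17 mm from its centre along +y
- tip_carton: bystander: white carton with a gable top, 42 x 52 x 109 mm, upright; origin at the centre of its underside
- flux_bottle: bystander: small white bottle with a black cap, 33 mm thick, 82 mm high, upright; origin at the centre of its underside
- kapton_roll: bystander: roll of amber tape lying flat, 68 mm across, 19 mm high; origin at the centre of its underside
- yellow_tin: bystander: round yellow tin, 43 mm across, 22 mm high; origin at the centre of its underside
- capacitor_2: bystander: blue can capacitor standing upright, 22 mm across, 26 mm high; origin at the centre of its underside
- side_cutter: bystander: pliers with light blue handles lying flat, 40 x 127 x 10 mm, long along their y; origin at the centre of their underside
Mind the look-alikes: they are no part of the job. Of the things that look like the part that bears cover_center, the smallest one is meant.

How it is judged (in metres and radians):
On the way, in this order (a step that is already met when the one before it is completed fails the run):
1. the heatsink rests flat and square on the nest's floor, let go (horizontal distance between heatsink_center and nest_floor below 0.004 m and z of heatsink_center in the frame of nest_floor between 0.011 and 0.016 m and angle between heatsink_center's own z axis and vertical below 0.06 rad and angle between the y axis of heatsink_center and the y axis of nest_floor, either way round below 0.1 rad and linear speed of heatsink below 0.03 m/s and contact force between heatsink and the fingers below 0.1 N), for 0.2 s.
2. the spacer rests flat and square on the heatsink in the nest, let go (horizontal distance between each of heatsink_center, spacer_center and nest_floor below 0.004 m and z of heatsink_center in the frame of nest_floor between 0.011 and 0.016 m and angle between each of heatsink_center, spacer_center's own z axis and vertical below 0.06 rad and angle between the y axis of each of heatsink_center, spacer_center and the y axis of nest_floor, either way round below 0.1 rad and linear speed of each of heatsink, spacer below 0.03 m/s and z of spacer_center in the frame of nest_floor between 0.03 and 0.035 m and contact force between spacer and the fingers below 0.1 N), for 0.2 s.
At the end, for the whole second after the job is handed in: heatsink, spacer and cover lie stacked in the nest's pocket in that order, each within 4 mm of the pocket's axis, within -3 and +2 mm of its resting height, tilted less than 0.06 rad, its long axis within 0.1 rad of the pocket's, at rest; the cover's posts at the end with the red stripe (horizontal distance between each of heatsink_center, spacer_center, cover_center and nest_floor below 0.004 m and z of heatsink_center in the frame of nest_floor between 0.011 and 0.016 m and angle between each of heatsink_center, spacer_center, cover_center's own z axis and vertical below 0.06 rad and angle between the y axis of each of heatsink_center, spacer_center, cover_center and the y axis of nest_floor, either way round below 0.1 rad and linear speed of each of heatsink, spacer, cover below 0.03 m/s and z of spacer_center in the frame of nest_floor between 0.03 and 0.035 m and z of cover_center in the frame of nest_floor between 0.039 and 0.044 m and y of cover_terminals in the frame of nest_floor above 0.008 m); the robot touches nothing.
It fails at once if a part is dropped or thrown into the nest (faster than 0.35 m/s between the guide walls) instead of being lowered ((horizontal distance between heatsink_center and nest_floor below 0.015 m and height (world z) of heatsink_center below 0.066 m and linear speed of heatsink above 0.35 m/s) or (horizontal distance between spacer_center and nest_floor below 0.015 m and height (world z) of spacer_center below 0.057 m and linear speed of spacer above 0.35 m/s) or (horizontal distance between cover_center and nest_floor below 0.015 m and height (world z) of cover_center below 0.056 m and linear speed of cover above 0.35 m/s)).
It fails at once if a bystander is pushed more than 25 mm or tipped (distance of any of tip_carton, flux_bottle, kapton_roll, yellow_tin, side_cutter, capacitor_2 from where it was at the start of the episode above 0.025 m or angle between any of tip_carton, flux_bottle's own z axis and vertical above 0.6 rad).
It also fails if it takes over 72 s, if anything falls off the work surface, if the arm or the gripper's body presses on something with over 40 N, if the wrist force passes 120 N, or if a joint passes its speed limit or range.

## Robot

A 7-joint arm with a two-finger parallel gripper is mounted at the origin on a cart in front of the work surface, level with it; the furniture and walls round the work are solid. World frame = base frame: x ahead of the robot, y to its left, z up, the work surface at z = 0. Lengths are in mm, angles in degrees, forces in N, time in s.
With the tool pointing down it reaches from about 350 to 900 mm from the base axis. Payload 8.1 kg.
Tool frame: the origin (TCP) lies between the finger pads; the fingertips stand 17 mm ahead of it and the grasp point (between the pads) lies 2 mm behind it (arm.tips_ahead is the distance from the TCP to the fingertips, in mm); z points along the fingers, y is the line along which they close (so a half turn about z gives the same grasp; the last joint's range is limited). The gripper opens to 85 mm and grips with 20 to 120 N. Pads are 22 mm wide; open, the fingers measure 114 mm over their backs; the gripper's body (76 mm by 85 mm) begins 54 mm behind the grasp point. The pads swing forward as they close: fully open they stand 13 mm farther back than shut.
Start: joints at [69.866, 24.895, 1.432, 90.138, -0.665, 64.973, -4.303], TCP at [153.876, -605.774, 248.323] pointing down, gripper open.
Joint ranges: [-149.89, 149.89], [-25.12, 119.58], [-72.63, 75.52], [4.76, 147.25], [-75.54, 255.54], [6.69, 114.76], [-157.13, 157.13]. Speed limits (degrees/s): [127.2, 127.2, 172.46, 172.46, 180, 180, 180].

## Interface

Orientations are given as [roll, pitch, yaw] about the fixed x, y, z axes, in that order (R = Rz(yaw) Ry(pitch) Rx(roll)).
In Python, from cell import arm gives the robot as it stands. The module is installed in compiled form; this text tells all that it offers.
- The arm moves only by the tool carry_out, never from a script. Its argument "increments" is a list of rows, each a list of 7 numbers: the closure, from 0 (fully open) to 1 (shut), then the shift along the world's x, y, z in mm, then the turn, a rotation vector about the world's x, y, z in rad. In form: [[grip, dx, dy, dz, ax, ay, az], ...]. A call has 1 to 20 rows; each row shifts and turns the commanded pose from where the row before left it; what a row does not reach is not made up. A row lasts 1/8 s, in which the tool goes at most 62.5 mm and 10.7 degrees, less where a joint would pass 70% of its speed; a pose out of reach is approached as far as the arm can. A call with a gripper value outside its range is refused whole. The fingers move at their own pace and stop on an object; "grip_force" is the grip in N (left out, the last holds). Time passes only in rows, so rows that do not move let the fingers close. It gives the time, the measured TCP pose, the force, the opening and the grip force at its end, in the units of the state.
- arm.get_state(): the state, without advancing time (a new reading comes with each control period).
- arm.read_camera(name): name is "side" or "top"; returns the picture (480x640x3 uint8, red, green, blue); there is no depth.
- arm.get_calibration(name): a dict with "fx", "fy", "cx", "cy" (pixels), "k1" (the pictures are not rectified: a ray, as slopes to the right and down, at radius r is drawn at 1 + k1 r^2 times it, then the intrinsics apply), "origin" and "rotation" of the camera in the world. Camera axes: x right, y up, looking along -z (the intrinsics and any distortion apply to the point x, -y, -z); pixel columns grow to the right and rows downward; lengths in mm; the calibration is good to about 2 mm. A picture is of the moment at which its call begins. get_calibration takes no time and is no camera call.
- arm.finish_job(): hands the job in; it is judged then, once.
The state is a dict: "clock": time; "joint_positions": joint angles; "dq": joint speeds; "tau": joint torques, N m; "tcp_pos": TCP position; "eef_rot": TCP orientation; "wrist_force": force on the tool from outside, world axes, zero at the start; "wrist_torque": the same for the moment, N m; "grip_width": finger opening in mm; "grasp_force": force on a finger pad.
Only numpy, scipy, OpenCV 4.12 (cv2) and the standard library are available. Lean on these libraries where they do the work, as an engineer would, in place of code of your own. Each camera call takes 0.05 s, during which the arm holds its last target. There are 200 camera calls.

## Working session

There is one attempt and no reset: what is moved stays moved. The work goes in short steps, Python scripts to look and compute and a tool call to move; the robot and the scene stay as the last step left them, time stands still between calls to the robot, and variables do not carry over. Pictures are saved under pics/ and viewed, at most 10 in all, crops included, and the job is handed in when it is done.

Besides the shell and the picture viewer there is one more tool, called after "Call:" in YAML: its name, and indented under it one key for each argument. carry_out: Moves the arm, as the interface text tells. Its arguments: {"type":"object","properties":{"increments":{"type":"array"},"grip_force":{"type":"number"}},"required":["increments"]}

```bash
mkdir -p pics
cat > h.py <<'E'
import numpy as np, cv2
from cell import arm
def snap(n,f):
    im=arm.read_camera(n); cv2.imwrite(f,im[:,:,::-1]); return im
def ray(n,u,v):
    c=arm.get_calibration(n); x=(u-c['cx'])/c['fx']; y=(v-c['cy'])/c['fy']
    a=np.array([x,y]); b=a.copy()
    for _ in range(20): b=a/(1+c['k1']*(b@b))
    d=np.array(c['rotation'])@np.array([b[0],-b[1],-1.0]); return np.array(c['origin'],float),d
def atz(n,u,v,z):
    o,d=ray(n,u,v); return (o+d*(z-o[2])/d[2]).round(1)
def proj(n,p):
    c=arm.get_calibration(n); q=np.array(c['rotation']).T@(np.array(p,float)-np.array(c['origin']))
    b=np.array([q[0],-q[1]])/-q[2]; b=b*(1+c['k1']*(b@b)); return (b*[c['fx'],c['fy']]+[c['cx'],c['cy']]).round(1)
def tri(o1,d1,o2,d2):
    A=np.stack([d1,-d2],1); t=np.linalg.lstsq(A,o2-o1,rcond=None)[0]
    p,q=o1+t[0]*d1,o2+t[1]*d2; return ((p+q)/2).round(1),np.linalg.norm(p-q).round(1)
E
python3 - <<'E'
from h import *
for n in('top','side'):
    snap(n,f'pics/{n}0.png'); print(n,arm.get_calibration(n))
print(arm.get_state())
E
```

```text
top {'fx': 467.70763943530557, 'fy': 467.70763943530557, 'cx': 325.8166180420691, 'cy': 243.66127059354267, 'k1': -0.10800887625035158, 'origin': array([ 377.903964  ,   43.77950024, 1035.8706348 ]), 'rotation': array([  7.46745219,   0.66172271, -89.73277718])}
side {'fx': 488.8433446124999, 'fy': 488.8433446124999, 'cx': 321.3828027960749, 'cy': 235.83773416738956, 'k1': -0.05262023786058502, 'origin': array([ 365.67373703, -767.30509298,  610.32451727]), 'rotation': array([58.47076821, -1.31774027, -9.88620305])}
{'clock': 0.1, 'joint_positions': array([69.86744791, 24.93150155,  1.43091973, 90.1853144 , -0.66326896,
       64.97255413, -4.30330705]), 'dq': array([ 0.01842545, -0.11491683, -0.00592407, -0.11208097,  0.03593936,
        0.10499926,  0.08653509]), 'tau': array([ 2.38273649e-03, -6.71757603e+01,  1.02771565e+00, -3.16905856e+01,
        1.57741411e-02,  7.19894160e-03,  4.99300756e-05]), 'tcp_pos': array([ 153.72346934, -605.34997696,  247.60519775]), 'eef_rot': array([-1.79919367e+02,  8.61360438e-03,  1.42501678e+01]), 'wrist_force': array([-0.14579683, -0.14225905, -0.10375968]), 'wrist_torque': array([0.00014385, 0.00261857, 0.01605088]), 'grasp_force': 0.0, 'grip_width': 85.36204974185245}
```

View pics/top0.png

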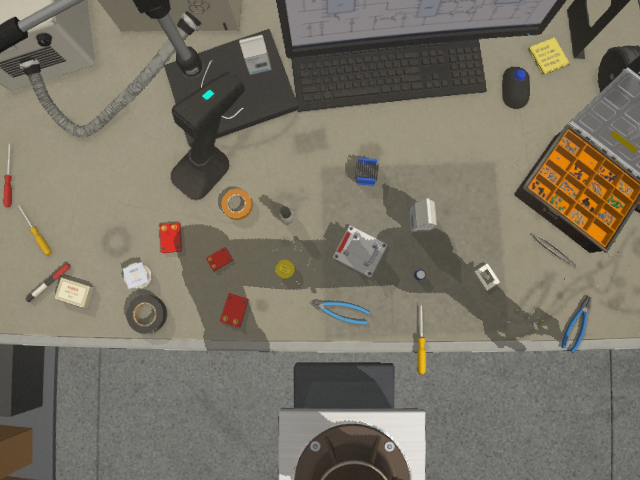

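View pics/side0.png

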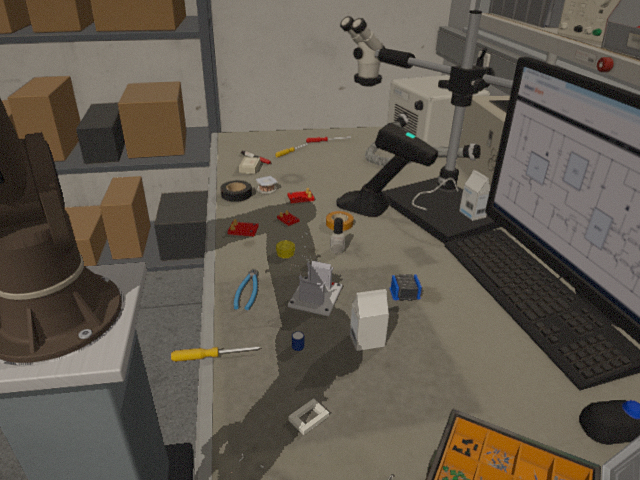

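The top view shows three red covers at (171,237), (219,260) and (234,310). The one at (219,260) looks smallest, so it is probably the one meant. The nest is at (360,250) with its stripe at (344,243), the cradle and heatsink at (366,171), and the spacer at (487,276). I'll enlarge these areas to confirm the cover and read corners.

Run:
```python
s=open('h.py').read()
s=s.replace("import numpy as np, cv2","import numpy as np, cv2\nfrom scipy.spatial.transform import Rotation as Rn")
s=s.replace("np.array(c['rotation'])","Rn.from_euler('xyz',c['rotation'],degrees=True).as_matrix()")
open('h.py','w').write(s)
import cv2,numpy as np
def tile(im,u,v,w,h,k):return cv2.resize(im[v:v+h,u:u+w],None,fx=k,fy=k,interpolation=cv2.INTER_CUBIC)
t=cv2.imread('pics/top0.png');d=cv2.imread('pics/side0.png')
a=np.hstack([tile(t,150,215,100,120,4)[:300*2-120],tile(t,325,215,66,120,6)[:480]]) 
# 800x600 grid of four 400x300 tiles
g=lambda im,u,v,k:tile(im,u,v,400//k,300//k,k)
A=np.vstack([np.hstack([g(t,200,245,8),g(t,341,150,8)]),np.hstack([g(t,462,257,8),g(t,321,215,5)])])
B=np.vstack([np.hstack([g(d,265,202,8),g(d,381,270,8)]),np.hstack([g(d,284,396,8),g(d,276,255,5)])])
C=tile(t,150,215,100,120,5)
for n,x in zip('ABC',(A,B,C)): cv2.imwrite(f'pics/m{n}.png',x)
```

```text
Traceback (most recent call last):
ValueError: all the input array dimensions except for the concatenation axis must match exactly, but along dimension 0, the array at index 0 has size 296 and the array at index 1 has size 300
```

Run:
```python
import cv2,numpy as np
def g(im,u,v,k):
    M=np.float32([[k,0,-k*u],[0,k,-k*v]]); return cv2.warpAffine(im,M,(400,300),flags=cv2.INTER_CUBIC)
t=cv2.imread('pics/top0.png');d=cv2.imread('pics/side0.png')
A=np.vstack([np.hstack([g(t,200,245,8),g(t,341,150,8)]),np.hstack([g(t,462,257,8),g(t,321,215,5)])])
B=np.vstack([np.hstack([g(d,265,202,8),g(d,381,270,8)]),np.hstack([g(d,284,396,8),g(d,276,255,5)])])
cv2.imwrite('pics/mA.png',A);cv2.imwrite('pics/mB.png',B)
cv2.imwrite('pics/mC.png',cv2.resize(t[215:335,150:250],None,fx=5,fy=5,interpolation=cv2.INTER_CUBIC))
```

```text
(no output)
```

View pics/mA.png

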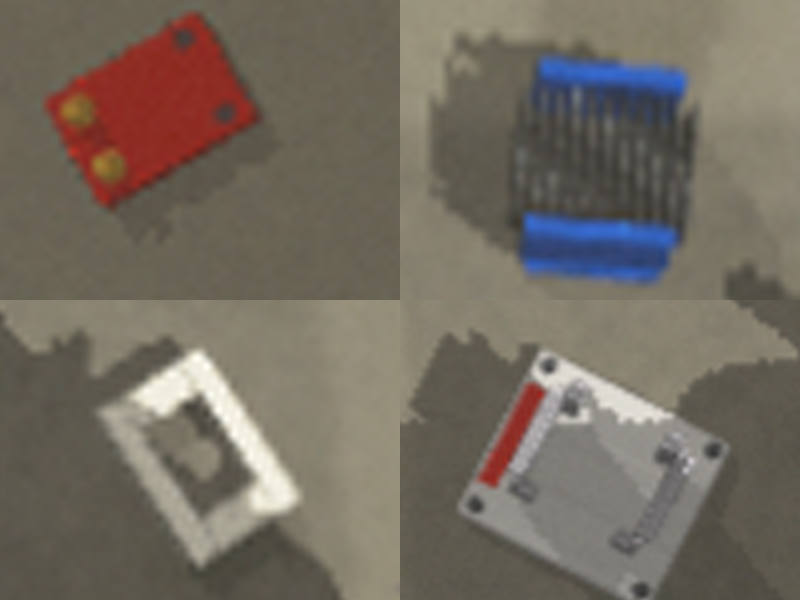

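View pics/mB.png

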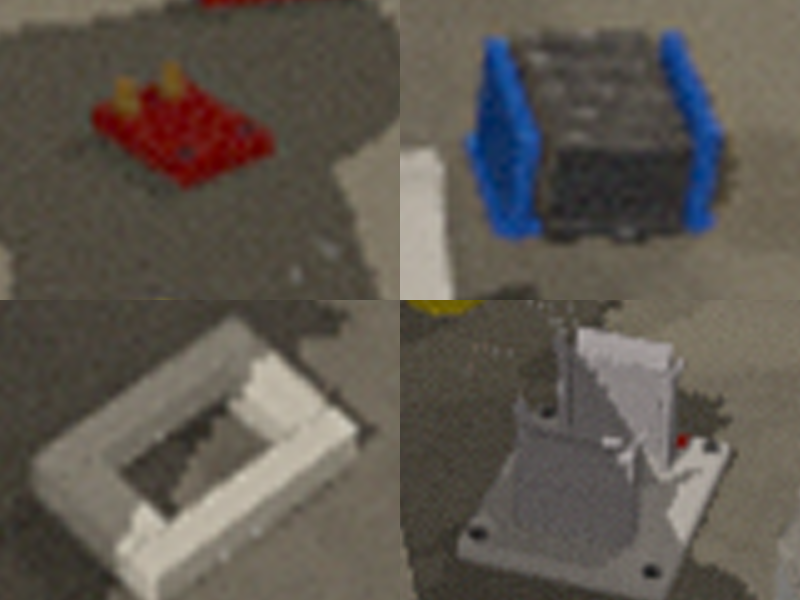

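View pics/mC.png

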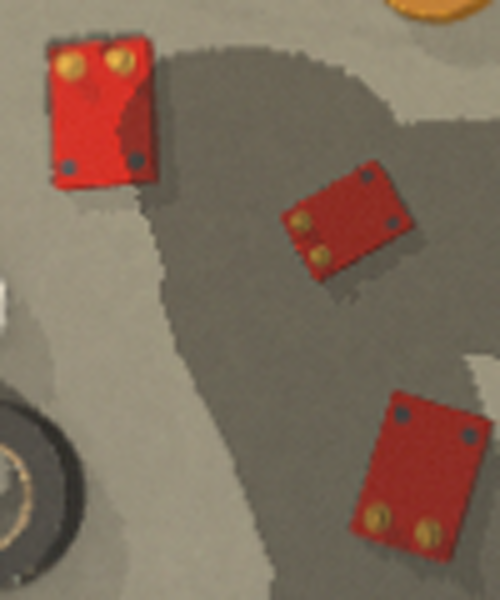

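Montage readings: crop C confirms the cover at top (219,260). It is clearly the smallest of the three, and its posts are at the left end. I also have the hole centres on the cover and nest, the spacer corners and the heatsink/cradle edges. Next I compute positions.

```bash
cat > m1.py <<'E'
from h import *
def px(P,o,u,v,k): return [((x-o[0])/k+u,(y-o[1])/k+v) for x,y in P]
def rep(name,n,P,z):
    Q=np.array([atz(n,*p,z)[:2] for p in P]); print(name,n,'c',Q.mean(0).round(1)); 
    e=np.roll(Q,-1,0)-Q; print('  edges',np.hypot(*e.T).round(1),'ang',np.degrees(np.arctan2(e[:,1],e[:,0])).round(1)); return Q
cov=px([(47,100),(203,12),(262,118),(107,208)],(0,0),200,245,8); rep('cover','top',cov,8)
spa=px([(203,350),(300,500),(203,570),(97,412)],(0,300),462,257,8); rep('spacer','top',spa,10)
nh=px([(548,365),(713,450),(641,590),(475,505)],(400,300),321,215,5); rep('nest','top',nh,10)
ns=px([(547,412),(709,446),(651,572),(478,533)],(400,300),276,255,5); rep('nest','side',ns,10)
hs=px([(527,85),(697,100),(683,245),(513,225)],(400,0),341,150,8); rep('heatsink','top',hs,32)
hc=px([(537,83),(684,95),(678,228),(525,213)],(400,0),341,150,8); rep('cheeks','top',hc,33)
hh=px([(515,35),(648,35),(700,148),(548,148)],(400,0),381,270,8); rep('heatsink','side',hh,32)
ch=px([(184,38),(225,113)],(0,0),200,245,8); cs=px([(247,130),(184,152)],(0,0),265,202,8)
for i in range(2): print('cover hole',tri(*ray('top',*ch[i]),*ray('side',*cs[i])))
for i in range(4): print('nest hole',tri(*ray('top',*nh[i]),*ray('side',*ns[i])))
for i in range(4): print('hs',tri(*ray('top',*hs[i]),*ray('side',*hh[i])))
ss=px([(235,318),(357,422),(150,572),(33,465)],(0,300),284,396,8); 
rep('spacer','side',ss,10)
sm=[spa[0],spa[1],spa[2],spa[3]]
for i,j in ((0,1),(1,2),(2,3),(3,0)): print('sp',tri(*ray('top',*sm[i]),*ray('side',*ss[j])))
for n in('kap',(237,203),19),('bot',(285,213),82),('tin',(285,269),22),('cap',(420,274),26),('cut',(342,312),5),('carton',(428,207),100): print(n,atz('top',*n[1],n[2])[:2])
E
python3 m1.py
```

```text
cover top c [478.2 293.2]
  edges [49.9 34.4 49.7 35. ] ang [ -60.1 -149.4  120.6   31. ]
spacer top c [ 439.6 -301.1]
  edges [49.1 34.  52.1 35.2] ang [-148.1  124.3   33.2  -60.5]
nest top c [497.5 -18.9]
  edges [82.3 69.9 82.  70.4] ang [-117.4  152.5   62.9  -27.3]
nest side c [498.6 -15.4]
  edges [69.5 82.8 69.7 82.7] ang [ -27.5 -116.8  152.4   63. ]
heatsink top c [673.4 -33.7]
  edges [47.4 41.8 47.2 40.4] ang [-95.  174.   83.3  -5.8]
cheeks top c [675.6 -33.9]
  edges [40.9 38.3 42.4 37.5] ang [-94.5 176.9  84.5  -5.4]
heatsink side c [678.  -33.1]
  edges [33.9 46.8 37.3 46.5] ang [ -8.1 -93.3 171.7  82.6]
cover hole (array([498.3, 285. ,  10.3]), np.float64(0.7))
cover hole (array([477.2, 272.6,  11.1]), np.float64(0.6))
nest hole (array([511.7,   3.6,  39.8]), np.float64(61.1))
nest hole (array([516.7, -67.3,  65.9]), np.float64(28.2))
nest hole (array([481.8, -45.5,  -8.3]), np.float64(66.3))
nest hole (array([473.8,  33.6, -45.9]), np.float64(33.9))
hs (array([678.1,  -9.5,  36.7]), np.float64(31.3))
hs (array([679.6, -55.7,  65.5]), np.float64(3.3))
hs (array([671.9, -60.1,  30.8]), np.float64(42.2))
hs (array([670.2, -10.8,  -3.3]), np.float64(9.3))
spacer side c [ 441.8 -298.9]
  edges [33.1 50.3 31.8 50.5] ang [ -55.8 -148.1  124.5   33.4]
sp (array([ 470.4, -301.8,   13.5]), np.float64(2.4))
sp (array([ 428.5, -327.8,   13. ]), np.float64(1.5))
sp (array([ 410.1, -300.3,   11.2]), np.float64(2.9))
sp (array([ 452.9, -272.1,   10.6]), np.float64(1.3))
('kap', (237, 203), 19) [602.1 255. ]
('bot', (285, 213), 82) [566.9 140.6]
('tin', (285, 269), 22) [454.9 144.7]
('cap', (420, 274), 26) [ 444.6 -148.2]
('cut', (342, 312), 5) [362.4  20.2]
('carton', (428, 207), 100) [ 576.8 -153.6]
```

Call:
carry_out:
  increments:
    - [0,29,31.8,-4,0,0,-0.0187]
    - [0,29,31.8,-4,0,0,-0.0187]
    - [0,29,31.8,-4,0,0,-0.0187]
    - [0,29,31.8,-4,0,0,-0.0187]
    - [0,29,31.8,-4,0,0,-0.0187]
    - [0,29,31.8,-4,0,0,-0.0187]
    - [0,29,31.8,-4,0,0,-0.0187]
    - [0,29,31.8,-4,0,0,-0.0187]
    - [0,29,31.8,-4,0,0,-0.0187]
    - [0,29,31.8,-4,0,0,-0.0187]
    - [0,29,31.8,-4,0,0,-0.0187]
    - [0,29,31.8,-4,0,0,-0.0187]
    - [0,29,31.8,-4,0,0,-0.0187]
    - [0,29,31.8,-4,0,0,-0.0187]
    - [0,29,31.8,-4,0,0,-0.0187]
    - [0,29,31.8,-4,0,0,-0.0187]
    - [0,29,31.8,-4,0,0,-0.0187]
    - [0,29,31.8,-4,0,0,-0.0187]
    - [0.3,0,0,-20,0,0,0]
    - [0.3,0,0,0,0,0,0]
  grip_force: 40

```text
clock: 2.6
tcp_pos: [674.5, -33.1, 154.1]
eef_rot: [180.0, 0.2, -5.0]
wrist_force: [0.2, -0.9, 0.3]
grip_width: 59.5
grasp_force: 0.0
```

Run:
```python
from h import *
print(arm.tips_ahead)
# matched nest triangulation
exec(open('m1.py').read().split("for i in range(4): print('nest hole'")[0].replace('rep(','0 and rep('))
for i in range(4): print(tri(*ray('top',*nh[i]),*ray('side',*ns[(i+1)%4])))
```

```text
17.0Traceback (most recent call last):
  File "<stdin>", line 4, in <module>
  File "<string>", line 3
    def 0 and rep(name,n,P,z):
        ^
SyntaxError: invalid syntax
```

Call:
carry_out:
  increments:
    - [0.15,1,-0.4,-20,0,0,0]
    - [0.15,1,0,-20,0,0,0]
    - [0.15,0,0,-20,0,0,0]
    - [0.15,0,0,-20,0,0,0]
    - [0.15,0,0,-20,0,0,0]
    - [0.15,0,0,-15,0,0,0]
    - [0.15,0,0,-10,0,0,0]
    - [0.15,0,0,-6,0,0,0]
    - [0.15,0,0,0,0,0,0]

```text
clock: 3.72
tcp_pos: [677.9, -33.8, 25.2]
eef_rot: [180.0, 0.0, -5.0]
wrist_force: [1.1, 0.2, 0.8]
grip_width: 72.7
grasp_force: 0.0
```

Run:
```python
from h import *
a=snap('top','pics/t1.png')[:,:,::-1];b=snap('side','pics/s1.png')[:,:,::-1]
f=lambda im,u,v:cv2.resize(im[v:v+80,u:u+80],(400,400),interpolation=cv2.INTER_CUBIC)
cv2.imwrite('pics/v1.png',np.hstack([f(a,325,130),f(b,365,245)]))
```

```text
(no output)
```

View pics/v1.png

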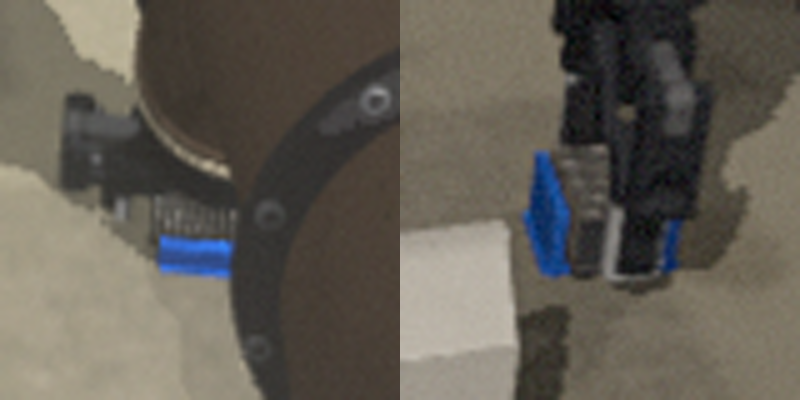

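The fingers straddle the heatsink's ends. In the side view the near pad is at crop columns 605–665, while the front face spans about 570–667. I'll check that offset numerically.

Run:
```python
from h import *
c=np.array([677.9,-33.8]);y=np.array([np.cos(np.radians(85)),np.sin(np.radians(85))]);x=np.array([y[1],-y[0]])
for z in (8,20,30):
  p=proj('side',[*(c-36.3*y),z]); print('pad pred crop',(p-[365,245])*5+[400,0])
# heatsink front face pred for centre c
for s in(-17.5,17.5):
  for z in(4,32): p=proj('side',[*(c-25*y+s*x),z]); print('face pred in mB',(p-[381,270])*8+[400,0])
```

```text
pad pred crop [621.5 288. ]
pad pred crop [625. 264.]
pad pred crop [628.  243.5]
face pred in mB [543.2 247.2]
face pred in mB [556.  156.8]
face pred in mB [682.4 241.6]
face pred in mB [697.6 151.2]
```

Call:
carry_out:
  increments:
    - [0.15,-2,0,-2,0,0,0]
    - [0.6,0,0,0,0,0,0]
    - [0.6,0,0,0,0,0,0]
    - [0.6,0,0,0,0,0,0]
    - [0.6,0,0,0,0,0,0]
    - [0.6,0,0,0,0,0,0]
  grip_force: 50

```text
clock: 4.58
tcp_pos: [676.1, -33.7, 23.8]
eef_rot: [-180.0, -0.0, -5.0]
wrist_force: [-1.5, 0.2, 5.3]
grip_width: 49.1
grasp_force: 53.1
```

Call:
carry_out:
  increments:
    - [0.6,0,0,8,0,0,0]
    - [0.6,0,0,15,0,0,0]
    - [0.6,0,0,20,0,0,0]
    - [0.6,0,0,7,0,0,0]
    - [0.6,-8,25,0,0,0,0]
    - [0.6,-9,27,0,0,0,0]
    - [0.6,-9,27,0,0,0,0]
    - [0.6,-9,26,0,0,0,0]
    - [0.6,0,0,-15,0,0,0]
    - [0.6,0,0,-15,0,0,0]
    - [0.6,0,0,-12,0,0,0]
    - [0.6,0,0,-5,0,0,0]
    - [0.6,0,0,0,0,0,0]

```text
clock: 6.2
tcp_pos: [640.8, 70.7, 25.8]
eef_rot: [180.0, 0.0, -5.1]
wrist_force: [-0.8, -0.2, -0.8]
grip_width: 49.1
grasp_force: 52.5
```

Call:
carry_out:
  increments:
    - [0.6,0,0,-2.5,0,0,0]
    - [0.6,0,0,-1.5,0,0,0]
    - [0.6,0,0,-1,0,0,0]
    - [0.6,0,0,0,0,0,0]
    - [0.6,0,0,0,0,0,0]

```text
clock: 6.82
tcp_pos: [640.9, 71.2, 21.4]
eef_rot: [-180.0, -0.0, -5.0]
wrist_force: [-0.4, 0.7, -1.1]
grip_width: 49.1
grasp_force: 52.5
```

Call:
carry_out:
  increments:
    - [0.6,0,0,-0.8,0,0,0]
    - [0.6,0,0,-0.6,0,0,0]
    - [0.6,0,0,-0.6,0,0,0]
    - [0.6,0,0,0,0,0,0]

```text
clock: 7.32
tcp_pos: [640.9, 71.3, 19.8]
eef_rot: [180.0, -0.0, -5.0]
wrist_force: [-3.0, 0.6, 4.3]
grip_width: 49.0
grasp_force: 53.1
```

Call:
carry_out:
  increments:
    - [0.3,0,0,0,0,0,0]
    - [0.25,0,0,0,0,0,0]
    - [0.2,0,0,0,0,0,0]
    - [0.2,0,0,15,0,0,0]
    - [0.2,0,0,20,0,0,0]
    - [0.2,0,0,10,0,0,0]
    - [0.2,0,0,0,0,0,0.1745]
    - [0.2,0,0,0,0,0,0.1745]
    - [0.2,0,0,0,0,0,0.1745]
    - [0.2,0,0,0,0,0,0.1745]
    - [0.2,0,0,0,0,0,0.1745]
    - [0.2,0,0,0,0,0,0.1745]
    - [0.2,0,0,0,0,0,0.1745]
    - [0.2,0,0,0,0,0,0.1745]
    - [0.2,0,0,0,0,0,0.1745]
    - [0.2,0,0,0,0,0,0]

```text
clock: 9.32
tcp_pos: [641.1, 70.8, 64.9]
eef_rot: [180.0, -0.0, 84.9]
wrist_force: [0.3, 0.2, 0.7]
grip_width: 68.5
grasp_force: 0.0
```

Run:
```python
from h import *
print(arm.get_state()['joint_positions'].round(1))
snap('top','pics/t2.png');snap('side','pics/s2.png')
a=cv2.imread('pics/t2.png');b=cv2.imread('pics/s2.png')
print(proj('top',[641,71,28]),proj('side',[641,71,28]))
f=lambda im,u,v:cv2.resize(im[v:v+80,u:u+80],(400,400),interpolation=cv2.INTER_CUBIC)
u,v=proj('top',[641,71,28]).astype(int)-40;p,q=proj('side',[641,71,28]).astype(int)-40;print(u,v,p,q)
cv2.imwrite('pics/v2.png',np.hstack([f(a,u,v),f(b,p,q)]))
```

```text
[  8.2  41.1 -29.9  95.5  25.2  50.3 -37.2]
[319.3 185. ] [374.4 255.4]
279 145 334 215
```

View pics/v2.png

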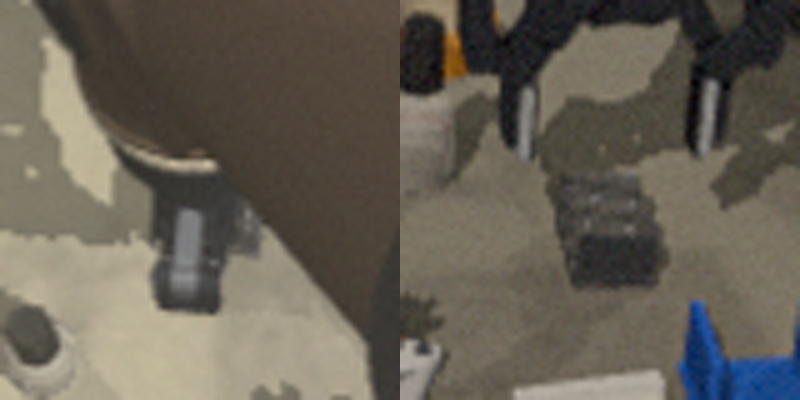

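The heatsink stands flat on the bench between the fingers, with its top at side-view pixel (375.6,256.4) against a predicted (374.4,255.4). Now I take it by its long sides.

Call:
carry_out:
  increments:
    - [0.2,0,0,-15,0,0,0]
    - [0.2,0,0,-15,0,0,0]
    - [0.2,0,0,-11.5,0,0,0]
    - [0.2,0,0,0,0,0,0]
    - [0.8,0,0,0,0,0,0]
    - [0.8,0,0,0,0,0,0]
    - [0.8,0,0,0,0,0,0]
    - [0.8,0,0,0,0,0,0]
    - [0.8,0,0,0,0,0,0]
    - [0.8,0,0,0,0,0,0]

```text
clock: 10.68
tcp_pos: [641.5, 71.4, 23.6]
eef_rot: [179.9, -0.0, 84.9]
wrist_force: [0.4, 0.3, 6.3]
grip_width: 34.1
grasp_force: 51.4
```

Run:
```python
from h import *
src=open('m1.py').read().split('\n')
exec('\n'.join(l for l in src[:12] if not l.startswith('for')))
T=[tri(*ray('top',*nh[i]),*ray('side',*ns[(i+1)%4])) for i in range(4)]; print(T, np.mean([t[0] for t in T],0))
```

```text
cover top c [478.2 293.2]
  edges [49.9 34.4 49.7 35. ] ang [ -60.1 -149.4  120.6   31. ]
spacer top c [ 439.6 -301.1]
  edges [49.1 34.  52.1 35.2] ang [-148.1  124.3   33.2  -60.5]
nest top c [497.5 -18.9]
  edges [82.3 69.9 82.  70.4] ang [-117.4  152.5   62.9  -27.3]
nest side c [498.6 -15.4]
  edges [69.5 82.8 69.7 82.7] ang [ -27.5 -116.8  152.4   63. ]
heatsink top c [673.4 -33.7]
  edges [47.4 41.8 47.2 40.4] ang [-95.  174.   83.3  -5.8]
cheeks top c [675.6 -33.9]
  edges [40.9 38.3 42.4 37.5] ang [-94.5 176.9  84.5  -5.4]
heatsink side c [678.  -33.1]
  edges [33.9 46.8 37.3 46.5] ang [ -8.1 -93.3 171.7  82.6]
[(array([547.1,   1.5,  13.1]), np.float64(0.1)), (array([509.8, -71.3,  12.5]), np.float64(0.7)), (array([448.1, -39.1,  12.5]), np.float64(1.1)), (array([485.3,  33.7,  12.9]), np.float64(1.3))] [497.575 -18.8    12.75 ]
```

Call:
carry_out:
  increments:
    - [0.8,0,0,10,0,0,0]
    - [0.8,0,0,25,0,0,0]
    - [0.8,0,0,25,0,0,0]
    - [0.8,0,0,15,0,0,0]
    - [0.8,-29,-18,0,0,0,-0.077]
    - [0.8,-29,-18,0,0,0,-0.077]
    - [0.8,-29,-18,0,0,0,-0.077]
    - [0.8,-29,-18,0,0,0,-0.077]
    - [0.8,-27.6,-17.2,0,0,0,-0.078]
    - [0.8,0,0,-3,0,0,0]
    - [0.8,0,0,0,0,0,0]

```text
clock: 12.05
tcp_pos: [497.8, -17.7, 94.9]
eef_rot: [180.0, -0.0, 62.9]
wrist_force: [0.5, 0.9, -1.9]
grip_width: 34.2
grasp_force: 50.7
```

Run:
```python
from h import *
print(arm.get_state()['tcp_pos'],arm.get_state()['eef_rot'])
snap('top','pics/t3.png');snap('side','pics/s3.png')
a=cv2.imread('pics/t3.png');b=cv2.imread('pics/s3.png')
f=lambda im,u,v,w,h,k:cv2.resize(im[v:v+h,u:u+w],None,fx=k,fy=k,interpolation=cv2.INTER_CUBIC)
cv2.imwrite('pics/v3.png',np.hstack([f(a,320,200,80,100,5),f(b,276,225,80,100,5)]))
```

```text
[497.78023233 -17.67357296  94.89875872] [ 1.79977596e+02 -2.73704822e-02  6.28790067e+01]
```

View pics/v3.png

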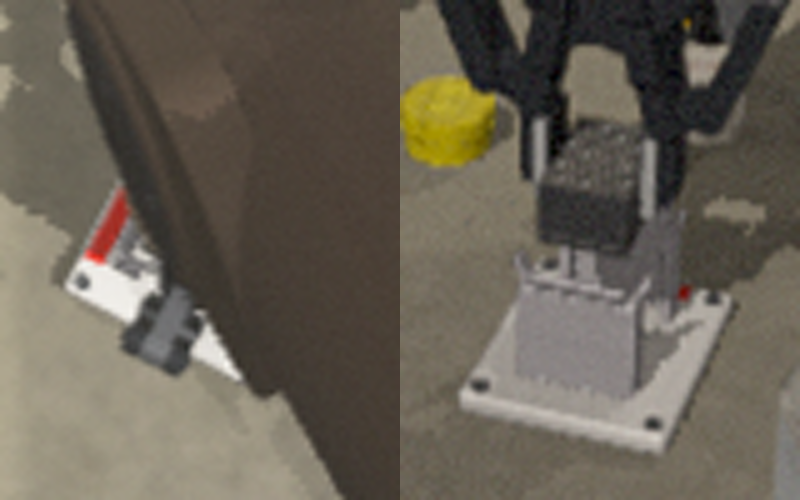

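The heatsink hovers squarely over the pocket. In the side crop its front-face bottom runs (540,240)–(635,250), and the near wall's base runs about (515,375)–(638,393). I'll compare these with projections.

Run:
```python
from h import *
c=np.array([497.8,-17.7]);y=np.array([np.cos(np.radians(62.8)),np.sin(np.radians(62.8))]);x=np.array([y[1],-y[0]])
P=lambda a,b,z:((proj('side',[*(c+a*x+b*y),z])-[276,225])*5+[400,0]).round(0)
z0=94.9-23.6
print('hs bottom front',P(-17.5,-25,z0),P(17.5,-25,z0),'top front',P(-17.5,-25,z0+28),P(17.5,-25,z0+28))
print('wall base',P(-23.5,-31,10),P(23.5,-31,10),'wall 44',P(-23.5,-31,54),P(23.5,-31,54))
print('plate',P(-42,-48,10),P(42,-48,10),P(42,48,10))
print('holes',P(-35,-41,10),P(35,-41,10),P(35,41,10),P(-35,41,10))
print('mm per px', P(1,0,10)-P(0,0,10),P(0,1,10)-P(0,0,10),P(0,0,11)-P(0,0,10))
```

```text
hs bottom front [533. 243.] [622. 261.] top front [534. 181.] [624. 199.]
wall base [513. 377.] [629. 402.] wall 44 [513. 286.] [632. 311.]
plate [452. 394.] [663. 441.] [731. 293.]
holes [476. 387.] [651. 425.] [709. 300.] [546. 267.]
mm per px [2. 1.] [ 0. -1.] [ 0. -1.]
```

Call:
carry_out:
  increments:
    - [0.8,0,0,-5,0,0,0]
    - [0.8,0,0,-5,0,0,0]
    - [0.8,0,0,-3,0,0,0]
    - [0.8,0,0,-3,0,0,0]
    - [0.8,0,0,0,0,0,0]

```text
clock: 12.78
tcp_pos: [497.1, -17.9, 78.6]
eef_rot: [-180.0, 0.0, 62.8]
wrist_force: [-0.2, -0.4, -0.9]
grip_width: 34.1
grasp_force: 50.7
```

Call:
carry_out:
  increments:
    - [0.8,0,0,-2,0,0,0]
    - [0.8,0,0,-2,0,0,0]
    - [0.8,0,0,-2,0,0,0]
    - [0.8,0,0,0,0,0,0]

```text
clock: 13.28
tcp_pos: [497.1, -18.0, 72.7]
eef_rot: [-180.0, 0.0, 62.8]
wrist_force: [-0.1, 0.5, -1.1]
grip_width: 33.7
grasp_force: 50.7
```

Call:
carry_out:
  increments:
    - [0.8,0,0,-5,0,0,0]
    - [0.8,0,0,-6,0,0,0]
    - [0.8,0,0,-6,0,0,0]
    - [0.8,0,0,-6,0,0,0]
    - [0.8,0,0,-6,0,0,0]
    - [0.8,0,0,-5,0,0,0]
    - [0.8,0,0,-3,0,0,0]
    - [0.8,0,0,0,0,0,0]

```text
clock: 14.28
tcp_pos: [497.2, -18.0, 35.6]
eef_rot: [-180.0, 0.0, 62.8]
wrist_force: [0.5, -0.2, -1.5]
grip_width: 34.0
grasp_force: 50.7
```

Call:
carry_out:
  increments:
    - [0.8,0,0,-1,0,0,0]
    - [0.8,0,0,-0.8,0,0,0]
    - [0.8,0,0,-0.6,0,0,0]
    - [0.8,0,0,0,0,0,0]

```text
clock: 14.78
tcp_pos: [497.3, -18.0, 33.5]
eef_rot: [180.0, 0.0, 62.8]
wrist_force: [-1.9, -0.1, 0.6]
grip_width: 34.1
grasp_force: 50.8
```

Call:
carry_out:
  increments:
    - [0.8,0,0,-0.5,0,0,0]
    - [0.8,0,0,0,0,0,0]

```text
clock: 15.02
tcp_pos: [497.3, -18.0, 33.5]
eef_rot: [180.0, 0.0, 62.8]
wrist_force: [-3.0, -0.2, 10.5]
grip_width: 33.9
grasp_force: 52.0
```

Call:
carry_out:
  increments:
    - [0.5,0,0,0,0,0,0]
    - [0.45,0,0,0,0,0,0]
    - [0.4,0,0,0,0,0,0]
    - [0.4,0,0,0,0,0,0]
    - [0.4,0,0,0,0,0,0]
    - [0.4,0,0,15,0,0,0]
    - [0.4,0,0,25,0,0,0]
    - [0.4,0,0,35,0,0,0]
    - [0.4,0,0,25,0,0,0]
    - [0.3,-8.2,-40.4,0,0,0,-0.0743]
    - [0.3,-8.2,-40.4,0,0,0,-0.0743]
    - [0.3,-8.2,-40.4,0,0,0,-0.0743]
    - [0.3,-8.2,-40.4,0,0,0,-0.0743]
    - [0.3,-8.2,-40.4,0,0,0,-0.0743]
    - [0.3,-8.2,-40.4,0,0,0,-0.0743]
    - [0.3,-8.2,-40.4,0,0,0,-0.0743]
    - [0.3,0,0,-20,0,0,0]
    - [0.3,0,0,-20,0,0,0]
    - [0.3,0,0,-20,0,0,0]
    - [0.3,0,0,-10,0,0,0]

```text
clock: 17.52
tcp_pos: [439.7, -300.6, 62.8]
eef_rot: [-180.0, -0.0, 33.0]
wrist_force: [-0.3, 0.5, -0.1]
grip_width: 59.9
grasp_force: 0.0
```

Run:
```python
from h import *
snap('top','pics/t4.png');snap('side','pics/s4.png')
a=cv2.imread('pics/t4.png');b=cv2.imread('pics/s4.png')
f=lambda im,u,v,w,h,k:cv2.resize(im[v:v+h,u:u+w],None,fx=k,fy=k,interpolation=cv2.INTER_CUBIC)
cv2.imwrite('pics/v4.png',np.hstack([f(a,325,210,66,100,6),f(b,270,370,66,100,6)]))
c=np.array([439.7,-300.6]);y=np.array([np.cos(np.radians(33)),np.sin(np.radians(33))]);x=np.array([y[1],-y[0]])
print([((proj('side',[*(c+s*x+t*y),10])-[270,370])*6+[396,0]).round() for s,t in((-17.5,-25),(17.5,-25),(17.5,25),(-17.5,25))])
c=np.array([497.5,-18.5]);y=np.array([np.cos(np.radians(62.8)),np.sin(np.radians(62.8))]);x=np.array([y[1],-y[0]])
print([((proj('top',[*(c+s*x+t*y),38])-[325,210])*6).round() for s,t in((-17.5,-25),(17.5,-25),(17.5,25),(-17.5,25))])
```

```text
[array([495., 281.]), array([589., 373.]), array([742., 257.]), array([647., 173.])]
[array([253., 309.]), array([297., 222.]), array([173., 159.]), array([128., 245.])]
```

View pics/v4.png

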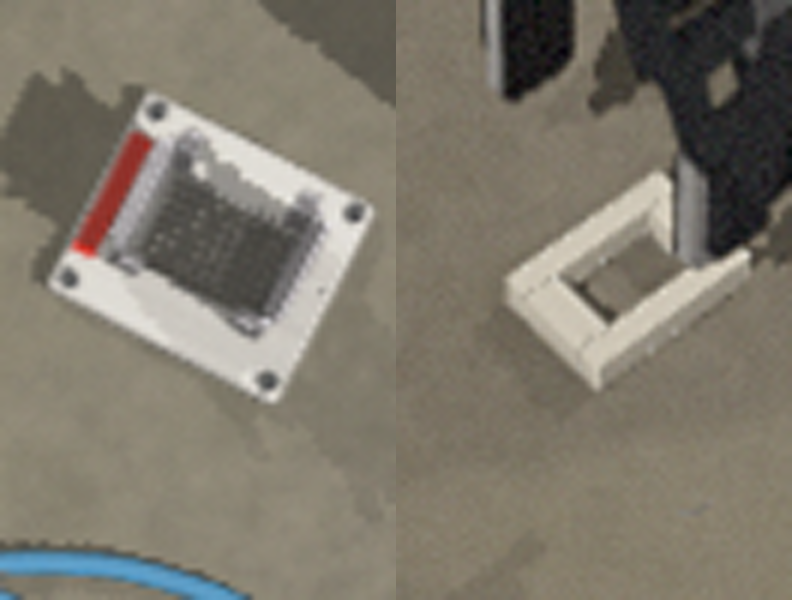

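The heatsink sits flat and square in the nest. The spacer's corners in the side crop at (507,278), (597,365) and (750,250) match the prediction to about 1–2 mm. Next I take the spacer.

Call:
carry_out:
  increments:
    - [0.3,0.8,0.3,-15,0,0,0]
    - [0.3,0,0,-15,0,0,0]
    - [0.3,0,0,-9,0,0,0]
    - [0.3,0,0,-3.5,0,0,0]
    - [0.3,0,0,0,0,0,0]
    - [0.8,0,0,0,0,0,0]
    - [0.8,0,0,0,0,0,0]
    - [0.8,0,0,0,0,0,0]
    - [0.8,0,0,0,0,0,0]
    - [0.8,0,0,0,0,0,0]
  grip_force: 35

```text
clock: 18.88
tcp_pos: [441.0, -300.7, 21.0]
eef_rot: [179.9, -0.0, 33.0]
wrist_force: [-0.8, 0.8, 6.8]
grip_width: 33.6
grasp_force: 35.1
```

Call:
carry_out:
  increments:
    - [0.8,0,0,10,0,0,0]
    - [0.8,0,0,25,0,0,0]
    - [0.8,0,0,30,0,0,0]
    - [0.8,0,0,15,0,0,0]
    - [0.8,7,35,0,0,0,0.065]
    - [0.8,7,35.4,0,0,0,0.065]
    - [0.8,7,35.4,0,0,0,0.065]
    - [0.8,7,35.4,0,0,0,0.065]
    - [0.8,7,35.4,0,0,0,0.065]
    - [0.8,7,35.4,0,0,0,0.065]
    - [0.8,7,35.4,0,0,0,0.065]
    - [0.8,7.3,35.3,0,0,0,0.065]
    - [0.8,0,0,0,0,0,0]
    - [0.8,0,0,0,0,0,0]

```text
clock: 20.62
tcp_pos: [496.6, -18.4, 100.2]
eef_rot: [-180.0, 0.0, 62.8]
wrist_force: [0.1, -0.2, -0.7]
grip_width: 33.8
grasp_force: 35.0
```

Call:
carry_out:
  increments:
    - [0.8,0.6,0.3,-6,0,0,0]
    - [0.8,0,0,-6,0,0,0]
    - [0.8,0,0,-4,0,0,0]
    - [0.8,0,0,-3,0,0,0]
    - [0.8,0,0,-3,0,0,0]
    - [0.8,0,0,0,0,0,0]

```text
clock: 21.38
tcp_pos: [497.5, -17.4, 78.2]
eef_rot: [-180.0, 0.0, 62.8]
wrist_force: [0.4, 0.5, -0.5]
grip_width: 33.6
grasp_force: 35.0
```

Call:
carry_out:
  increments:
    - [0.8,0,-0.3,-2,0,0,0]
    - [0.8,0,0,-2,0,0,0]
    - [0.8,0,0,-2,0,0,0]
    - [0.8,0,0,-2,0,0,0]
    - [0.8,0,0,0,0,0,0]

```text
clock: 22.0
tcp_pos: [497.5, -17.7, 70.3]
eef_rot: [-180.0, 0.0, 62.8]
wrist_force: [-0.0, -0.3, -0.4]
grip_width: 34.0
grasp_force: 35.0
```

In the straight pocket with no contact; lowering on.

Call:
carry_out:
  increments:
    - [0.8,0,0,-3,0,0,0]
    - [0.8,0,0,-3,0,0,0]
    - [0.8,0,0,-2.5,0,0,0]
    - [0.8,0,0,-1.5,0,0,0]
    - [0.8,0,0,-1,0,0,0]
    - [0.8,0,0,-0.7,0,0,0]
    - [0.8,0,0,0,0,0,0]

```text
clock: 22.88
tcp_pos: [497.6, -17.8, 58.7]
eef_rot: [180.0, 0.0, 62.8]
wrist_force: [-0.6, -0.4, -0.8]
grip_width: 33.7
grasp_force: 35.0
```

Call:
carry_out:
  increments:
    - [0.8,0,0,-0.6,0,0,0]
    - [0.8,0,0,-0.5,0,0,0]
    - [0.8,0,0,0,0,0,0]

```text
clock: 23.25
tcp_pos: [497.7, -17.8, 58.4]
eef_rot: [180.0, 0.0, 62.8]
wrist_force: [-3.9, -0.3, 12.2]
grip_width: 33.2
grasp_force: 36.3
```

Call:
carry_out:
  increments:
    - [0.5,0,0,0,0,0,0]
    - [0.45,0,0,0,0,0,0]
    - [0.4,0,0,0,0,0,0]
    - [0.4,0,0,0,0,0,0]
    - [0.4,0,0,0,0,0,0]
    - [0.4,0,0,15,0,0,0]
    - [0.4,0,0,30,0,0,0]
    - [0.4,0,0,25,0,0,0]
    - [0.3,-2.4,38.9,0,0,0,0.1255]
    - [0.3,-2.4,38.9,0,0,0,0.1255]
    - [0.3,-2.4,38.9,0,0,0,0.1255]
    - [0.3,-2.4,38.9,0,0,0,0.1255]
    - [0.3,-2.4,38.9,0,0,0,0.1255]
    - [0.3,-2.4,38.9,0,0,0,0.1255]
    - [0.3,-2.4,38.9,0,0,0,0.1255]
    - [0.3,-2.4,38.7,0,0,0,0.1255]
    - [0.3,0,0,-20,0,0,0]
    - [0.3,0,0,-25,0,0,0]
    - [0.3,0,0,-20,0,0,0]
    - [0.3,0,0,0,0,0,0]

```text
clock: 25.75
tcp_pos: [477.8, 291.9, 61.4]
eef_rot: [-179.8, 0.0, 120.3]
wrist_force: [0.2, 0.5, 0.5]
grip_width: 60.0
grasp_force: 0.0
```

Run:
```python
from h import *
s=arm.get_state();print(s['tcp_pos'],s['eef_rot'])
snap('top','pics/t5.png');snap('side','pics/s5.png')
a=cv2.imread('pics/t5.png');b=cv2.imread('pics/s5.png')
f=lambda im,u,v,w,h,k:cv2.resize(im[v:v+h,u:u+w],None,fx=k,fy=k,interpolation=cv2.INTER_CUBIC)
cv2.imwrite('pics/v5.png',np.hstack([f(a,325,210,66,100,6),f(b,255,180,66,100,6)]))
c=s['tcp_pos'][:2];t=np.radians(s['eef_rot'][2]);y=np.array([np.cos(t),np.sin(t)]);x=np.array([y[1],-y[0]])
print([((proj('side',[*(c+s*x+t*y),8])-[255,180])*6+[396,0]).round() for s,t in((-17.5,-25),(17.5,-25),(17.5,25),(-17.5,25))])
```

```text
[477.79589381 291.87793103  61.36934033] [-1.79837236e+02  3.70130551e-02  1.20298896e+02]
[array([592., 266.]), array([659., 241.]), array([587., 194.]), array([520., 219.])]
```

View pics/v5.png

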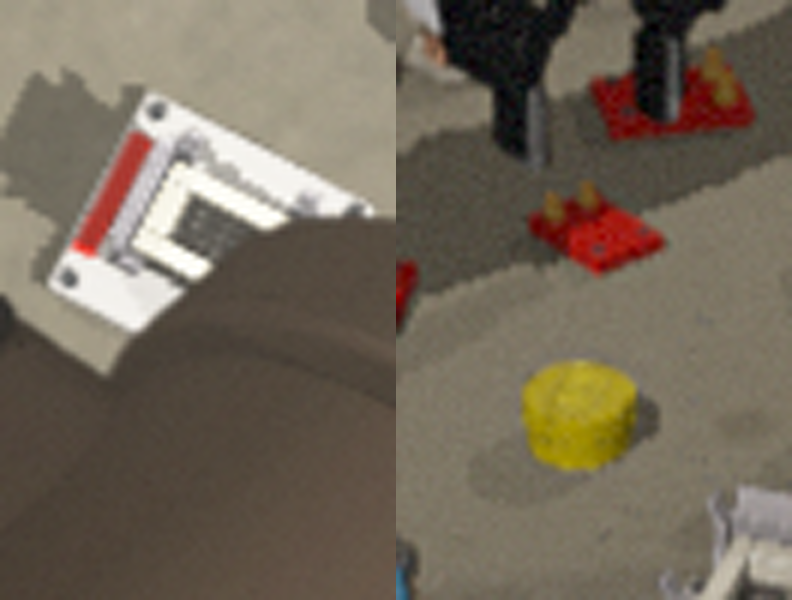

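The spacer is seated flat in the nest. The cover's corners in the side crop at (530,218), (664,240) and (597,265) match the prediction apart from the known +5 px bias. Now I take the cover.

Call:
carry_out:
  increments:
    - [0.3,0.3,0.9,-15,0,0,0]
    - [0.3,0,0,-15,0,0,0]
    - [0.3,0,0,-8,0,0,0]
    - [0.3,0,0,-4,0,0,0]
    - [0.3,0,0,0,0,0,0]
    - [0.8,0,0,0,0,0,0]
    - [0.8,0,0,0,0,0,0]
    - [0.8,0,0,0,0,0,0]
    - [0.8,0,0,0,0,0,0]
    - [0.8,0,0,0,0,0,0]

```text
clock: 27.1
tcp_pos: [478.9, 294.3, 21.2]
eef_rot: [179.9, 0.0, 120.3]
wrist_force: [-0.9, -1.3, 5.6]
grip_width: 33.5
grasp_force: 34.8
```

Call:
carry_out:
  increments:
    - [0.8,0,0,10,0,0,0]
    - [0.8,0,0,25,0,0,0]
    - [0.8,0,0,30,0,0,0]
    - [0.8,0,0,15,0,0,0]
    - [0.8,2.1,-34.6,0,0,0,-0.1115]
    - [0.8,2.1,-34.6,0,0,0,-0.1115]
    - [0.8,2.1,-34.6,0,0,0,-0.1115]
    - [0.8,2.1,-34.6,0,0,0,-0.1115]
    - [0.8,2.1,-34.6,0,0,0,-0.1115]
    - [0.8,2.1,-34.6,0,0,0,-0.1115]
    - [0.8,2.1,-34.6,0,0,0,-0.1115]
    - [0.8,2.1,-34.6,0,0,0,-0.1115]
    - [0.8,2.1,-34.6,0,0,0,-0.1115]
    - [0.8,0,0,0,0,0,0]
    - [0.8,0,0,0,0,0,0]

```text
clock: 28.98
tcp_pos: [497.5, -16.7, 100.6]
eef_rot: [-180.0, -0.0, 62.9]
wrist_force: [-0.2, -0.1, -1.2]
grip_width: 32.9
grasp_force: 34.9
```

Call:
carry_out:
  increments:
    - [0.8,0,-1,-6,0,0,0]
    - [0.8,0,0,-6,0,0,0]
    - [0.8,0,0,-4,0,0,0]
    - [0.8,0,0,-3,0,0,0]
    - [0.8,0,0,-2,0,0,0]
    - [0.8,0,0,-2,0,0,0]
    - [0.8,0,0,0,0,0,0]

```text
clock: 29.85
tcp_pos: [497.5, -18.3, 77.5]
eef_rot: [-180.0, 0.0, 62.8]
wrist_force: [0.8, 0.3, 0.1]
grip_width: 33.4
grasp_force: 34.9
```

Call:
carry_out:
  increments:
    - [0.8,0,0,-2,0,0,0]
    - [0.8,0,0,-2,0,0,0]
    - [0.8,0,0,-1.5,0,0,0]
    - [0.8,0,0,-1,0,0,0]
    - [0.8,0,0,-1,0,0,0]
    - [0.8,0,0,0,0,0,0]

```text
clock: 30.6
tcp_pos: [497.5, -18.3, 70.0]
eef_rot: [-180.0, 0.0, 62.9]
wrist_force: [0.1, 0.7, -0.0]
grip_width: 33.3
grasp_force: 34.9
```

Call:
carry_out:
  increments:
    - [0.8,0,0,-0.7,0,0,0]
    - [0.8,0,0,-0.6,0,0,0]
    - [0.8,0,0,-0.4,0,0,0]
    - [0.8,0,0,0,0,0,0]

```text
clock: 31.1
tcp_pos: [497.6, -18.3, 68.7]
eef_rot: [180.0, 0.0, 62.9]
wrist_force: [-0.9, -0.4, 4.8]
grip_width: 33.2
grasp_force: 35.5
```

Resting. I release, back off clear, then check.

Call:
carry_out:
  increments:
    - [0.5,0,0,0,0,0,0]
    - [0.45,0,0,0,0,0,0]
    - [0.4,0,0,0,0,0,0]
    - [0.4,0,0,0,0,0,0]
    - [0.4,0,0,0,0,0,0]
    - [0.4,0,0,15,0,0,0]
    - [0.4,0,0,30,0,0,0]
    - [0.4,0,0,35,0,0,0]
    - [0.4,0,0,30,0,0,0]
    - [0.4,0,40,0,0,0,0]
    - [0.4,0,40,0,0,0,0]
    - [0.4,0,40,0,0,0,0]
    - [0.4,0,40,0,0,0,0]
    - [0.4,0,40,0,0,0,0]
    - [0.4,0,40,0,0,0,0]
    - [0.4,0,0,0,0,0,0]
    - [0.4,0,0,0,0,0,0]

```text
clock: 33.22
tcp_pos: [497.5, 221.3, 179.0]
eef_rot: [180.0, 0.0, 62.9]
wrist_force: [0.0, -0.6, -0.8]
grip_width: 51.0
grasp_force: 0.0
```

Run:
```python
from h import *
snap('top','pics/t6.png')
a=cv2.imread('pics/t6.png');b=a[210:310,325:391].astype(int)
# view budget is spent: measure the red plate and its tint numerically
c=np.array([497.6,-18.3]);y=np.array([np.cos(np.radians(62.8)),np.sin(np.radians(62.8))]);x=np.array([y[1],-y[0]])
m=((a[:,:,2].astype(int)-a[:,:,1]>60)&(a[:,:,2]>2*a[:,:,0].astype(int))).astype(np.uint8)
n,l,st,ce=cv2.connectedComponentsWithStats(m)
for i in range(1,n):
    if st[i,4]>20 and 325<ce[i,0]<395 and 205<ce[i,1]<300:
        p=atz('top',*ce[i],56)[:2]-c; cn=np.argwhere(l==i)[:,::-1].astype(np.float32)
        print(st[i,4],ce[i].round(1),'rel nest x,y',(p@x).round(1),(p@y).round(1),cv2.minAreaRect(cn))
for t in(17,-17): 
    q=[proj('top',[*(c+s*x+t*y),62]).round().astype(int) for s in(-8,8)]; print(t,[a[v,u,::-1].tolist() for u,v in q])
s=arm.get_state();print(s['tcp_pos'],s['clock'])
```

```text
71 [343.3 242.2] rel nest x,y -6.3 38.5 ((343.45758056640625, 241.97642517089844), (3.496628761291504, 21.076900482177734), 29.05460548400879)
368 [360.9 248.4] rel nest x,y -0.9 -0.6 ((360.70001220703125, 248.1000213623047), (23.702320098876953, 16.54690170288086), 26.56505012512207)
17 [[240, 187, 84], [243, 195, 85]]
-17 [[233, 62, 49], [209, 75, 68]]
[497.71147559 220.66438993 178.80886272] 33.275
```

```bash
python3 -c "
from cell import arm
print(arm.finish_job())"
```

```text
the job is handed in; nothing more can be done
None
```

The heatsink, spacer and cover are stacked in the nest with the brass posts at the red-striped end, and the job is handed in at about 33 s on the robot's clock. My last measurement put the cover within about 1 mm of the pocket's axis; no verdict came back.

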